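# Make up a bonding kit and a sample kit in two trays

## Robot

A 6-joint arm with a two-finger parallel gripper is mounted at the origin on a cart in front of the work surface, level with it; the furniture and walls round the work are solid. World frame = base frame: x ahead of the robot, y to its left, z up, the work surface at z = 0. Lengths are in mm, angles in rad, forces in N, time in s.
With the tool pointing down it reaches from about 300 to 775 mm from the base axis. Payload 14.6 kg.
Tool frame: the origin (TCP) lies between the finger pads; the fingertips stand 25 mm ahead of it and the grasp point (between the pads) lies 6 mm ahead of it; z points along the fingers, y is the line along which they close (so a half turn about z gives the same grasp; the last joint's range is limited). The gripper opens to 94 mm and grips with 3 to 60 N. Pads are 16 mm wide; open, the fingers measure 119 mm over their backs; the gripper's body (75 mm by 177 mm) begins 78 mm behind the grasp point.
Start: joints at [1.185, 0.3, 1.521, -0, 1.321, -0.067], TCP at [172.382, 522.278, 230.446] pointing down, gripper open.
Joint ranges: [-3.03, 3.03], [-0.79, 2.21], [0.23, 2.52], [-1.04, 4.18], [0, 3.07], [-2.55, 2.55]. Speed limits (rad/s): [2.22, 2.22, 2.57, 3.14, 3.14, 3.14].

## Interface

Orientations are given as [roll, pitch, yaw] about the fixed x, y, z axes, in that order (R = Rz(yaw) Ry(pitch) Rx(roll)).
In Python, from cell import manip gives the robot as it stands. The module is installed in compiled form; this text tells all that it offers.
- The arm moves only by the tool step_arm, never from a script. Its argument "series" is one flat list of numbers, 5 for each row, row after row: the shift along the world's x, y, z in mm, then the turn about the world's z in rad, then the closure, from 0 (fully open) to 1 (shut). In form: [dx, dy, dz, spin, jaw, dx, dy, dz, spin, jaw, ...]. A call has 1 to 20 rows; each row shifts and turns the commanded pose from where the row before left it; what a row does not reach is not made up. A row lasts 1/8 s, in which the tool goes at most 62.5 mm and 10.7 degrees, less where a joint would pass 70% of its speed; a pose out of reach is approached as far as the arm can. A call is refused whole if a number of a shift passes 62.5 or a number of a turn 0.188, either way. A call with a gripper value outside its range is refused whole. The fingers move at their own pace and stop on an object; "squeeze" is the grip in N (left out, the last holds). Time passes only in rows, so rows that do not move let the fingers close. It gives the time, the measured TCP pose, the force, the opening and the grip force at its end, in the units of the state.
- manip.read_state(): the state, without advancing time (a new reading comes with each control period).
- manip.camera(name): name is "side" or "top" or "wrist"; returns (picture, depth): 420x560x3 uint8, blue, green, red; 420x560 float32, mm along the optical axis (not along the pixel's ray), 0 where there is no reading.
- manip.camera_info(name): a dict with "fovy" (degrees; the focal length in pixels is half the picture's height over the tangent of half this angle, whatever the lens; pixels are square), "cx", "cy" (the principal point, pixels), "eye" and "orientation" of the camera in the world. Camera axes: x right, y down, z forward; pixel columns grow to the right and rows downward; lengths in mm; the calibration is good to about 2 mm. A picture is of the moment at which its call begins: read the wrist's pose just before it. camera_info takes no time and is no camera call; for the wrist camera it gives the pose at the moment of the call.
- manip.sign_off(): hands the job in; it is judged then, once.
The state is a dict: "clock": time; "joints": joint angles; "qd": joint speeds; "effort": joint torques, N m; "eef_pos": TCP position; "eef_rot": TCP orientation; "wrist_force": force on the tool from outside, world axes, zero at the start; "moment": the same for the moment, N m; "finger_gap": finger opening in mm; "finger_force": force on a finger pad.
Only numpy, scipy, OpenCV 4.12 (cv2) and the standard library are available. Lean on these libraries where they do the work, as an engineer would, in place of code of your own. Each camera call takes 0.05 s, during which the arm holds its last target. There are 200 camera calls.

## Task

Make up two kits from the stock on the grey mat. In the blue tray: the black-capped vial and the steel post; in the yellow tray: the white-capped vial and the USB stick. Stand each vial upright within the white ring on its tray's rubber pad, lay the other part flat inside the same tray's bare bay, and leave the magnetic base and the brass adapter where they are.

Things in the scene. Friction and masses are not known exactly. Their poses are not given: they have to be found in the camera images.
- tray_blue: fixed blue tray, 100 (x) x 160 mm (y), rim 3 mm thick, 8 mm high. Origin: centre of underside, z up. Divider at y 9.5 mm. Bare bay at -y: 94 x 85 mm, centre x 0, y -34.5 mm, floor 2 mm above the bench. Bay at +y: 94 x 66 mm, with a dark rigid rubber pad, top 4 mm above the bench, and a white ring (43 mm inside) centred at x 0, y +44 mm. A 26 cm tall black box stands behind the trays.
- tray_yellow: fixed yellow tray, 100 (x) x 160 mm (y), rim 3 mm thick, 8 mm high. Origin: centre of underside, z up. Divider at y 9.5 mm. Bare bay at -y: 94 x 85 mm, centre x 0, y -34.5 mm, floor 2 mm above the bench. Bay at +y: 94 x 66 mm, with a dark rigid rubber pad, top 4 mm above the bench, and a white ring (43 mm inside) centred at x 0, y +44 mm. A 26 cm tall black box stands behind the trays.
- vial_black_mid (a point): amber vial with a BLACK screw cap, upright, 23 mm diameter, 52 mm tall, cap 20 mm diameter; the point is its centre, half-way up (26 mm above its foot); z along the vial. At the start it stands on the light grey stock mat (2 mm thick), in one of six spots 8 to 14 cm apart.
- vial_white_mid (a point): amber vial with a WHITE screw cap, upright, 23 mm diameter, 52 mm tall, cap 20 mm diameter; the point is its centre, half-way up (26 mm above its foot); z along the vial. At the start it stands on the light grey stock mat (2 mm thick), in one of six spots 8 to 14 cm apart.
- post_mid (a point): round stainless steel post lying down (looks silvery white), 13 mm diameter, 75 mm long, does not roll; the point is its centre (6.5 mm above its underside); y along its length, z up. At the start it lies on the light grey stock mat (2 mm thick), in one of six spots 8 to 14 cm apart.
- usb_mid (a point): white flat USB stick with a metal plug, 16 mm wide (x), 52 mm long (y), 8 mm high; the point is its centre (4 mm above its underside); y along its length, z up. At the start it lies on the light grey stock mat (2 mm thick), in one of six spots 8 to 14 cm apart.
- magbase_mid (a point): white magnetic base with a red side knob and a short stub on top, 57 x 45 x 50 mm; stays where it is (bystander). The point is 25 mm above its underside. At the start it stands on the light grey stock mat (2 mm thick), in one of six spots 8 to 14 cm apart.
- brass_mid (a point): small brass fibre adapter, 9 x 24 x 9 mm, length along y; stays where it is (bystander). The point is 4.5 mm above its underside. At the start it lies on the light grey stock mat (2 mm thick), in one of six spots 8 to 14 cm apart.
Mind the look-alikes: they are no part of the job. What is shaped like the part that bears vial_black_mid but turquoise is not meant. Leave any green or purple look-alike of the part that bears vial_white_mid alone.

How it is judged:
By the outcome, as a careful person would: the job done as asked, in the order asked, and still so for the second after the job is handed in, with the robot touching nothing.
It also fails if it takes over 128 s, if anything falls off the work surface, if the arm or the gripper's body presses on something with over 40 N, if the wrist force passes 120 N, or if a joint passes its speed limit or range.

## Working session

There is one attempt and no reset: what is moved stays moved. The work goes in short steps, Python scripts to look and compute and a tool call to move; the robot and the scene stay as the last step left them, time stands still between calls to the robot, and variables do not carry over. Pictures are saved under pics/ and viewed, at most 14 in all, crops included, and the job is handed in when it is done.

Besides the shell and the picture viewer there is one more tool, called as a command line: name --argument value ..., lists and objects as JSON in quotes. step_arm: Moves the arm, as the interface text tells. Its arguments: {"type":"object","properties":{"series":{"type":"array"},"squeeze":{"type":"number"}},"required":["series"]}

```bash
mkdir -p pics
cat > h.py <<'E'
import numpy as np, cv2
from cell import manip
from scipy.spatial.transform import Rotation as R
def rot(o):
    o=np.array(o,float)
    if o.shape==(3,3): return o
    return R.from_euler('xyz',o).as_matrix() if o.size==3 else R.from_quat(o).as_matrix()
def snap(name,file=None):
    i=manip.camera_info(name); im,d=manip.camera(name)
    if file: cv2.imwrite('pics/'+file,im)
    np.savez('last_'+name,im=im,d=d,eye=i['eye'],R=rot(i['orientation']),f=210/np.tan(np.radians(i['fovy'])/2),c=[i['cx'],i['cy']])
    return load(name)
def load(name): return dict(np.load('last_'+name+'.npz'))
def ray(s,u,v): return s['R']@np.array([(u-s['c'][0])/s['f'],(v-s['c'][1])/s['f'],1])
def world(s):
    h,w=s['d'].shape; u,v=np.meshgrid(np.arange(w),np.arange(h))
    p=np.stack([(u-s['c'][0])/s['f'],(v-s['c'][1])/s['f'],np.ones_like(u)],-1)*s['d'][...,None]
    return p@s['R'].T+s['eye']
def atz(s,u,v,z):
    r=ray(s,u,v); return s['eye']+r*(z-s['eye'][2])/r[2]
E
python3 - <<'E'
from h import *
for n in ['top','side']:
    print(n,manip.camera_info(n)); snap(n,n+'1.png')
print(manip.read_state())
E
```

```text
top {'fovy': 49.19914925891553, 'cx': 282.60805429723985, 'cy': 204.6581382933274, 'eye': array([ 323.33265908,   28.11739207, 1151.40821162]), 'orientation': array([-2.94257414, -0.01900734, -1.57422494])}
side {'fovy': 50.56713390726934, 'cx': 276.04338249955373, 'cy': 207.86131977211468, 'eye': array([ 110.44884947, -614.1958168 ,  741.77080771]), 'orientation': array([-2.32536493e+00, -7.89740312e-04, -5.93135610e-01])}
{'clock': 0.1, 'joints': array([ 1.18541981e+00,  3.00388167e-01,  1.52151189e+00,  4.13813080e-06,
        1.32073629e+00, -6.65915717e-02]), 'qd': array([ 0.00067529, -0.00149808, -0.00199362, -0.00063975, -0.00170479,
       -0.00036547]), 'effort': array([ 9.04480257e-04, -5.32647157e+01, -3.53282189e+01,  7.08872708e-02,
        2.35205685e-02, -9.26829762e-05]), 'eef_pos': array([172.29303321, 522.08915586, 229.96108732]), 'eef_rot': array([-3.14055154e+00, -7.34494323e-05,  2.82280665e+00]), 'wrist_force': array([-0.09232388,  0.430089  ,  0.59947908]), 'moment': array([-0.0154132 ,  0.00095422,  0.00854421]), 'finger_force': 0.0, 'finger_gap': 93.54938341872412}
```

View pics/top1.png

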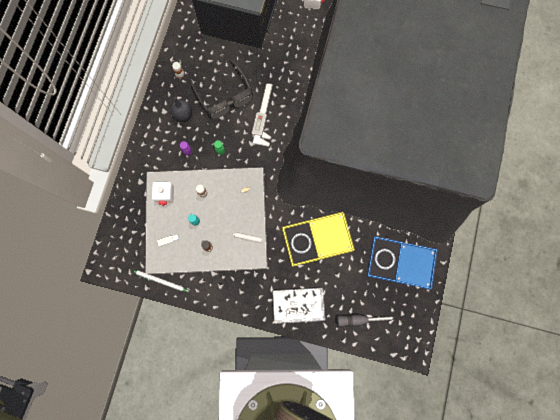

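View pics/side1.png

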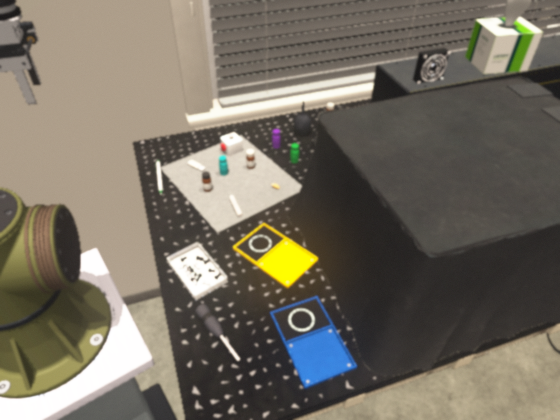

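Top view: black-cap vial at about (207,245), white-cap vial (201,190), turquoise decoy (194,219), USB (167,240), post (248,238), magbase (162,191), brass (245,190). The blue tray is at (403,262) with its ring at (385,260), and the yellow tray at (319,239) with its ring at (301,243). The side view agrees. Next I'll measure positions.

```bash
cat > m.py <<'E'
from h import *
def blob(s,W,mask,lo,hi):
    m=mask&(W[...,0]>lo[0])&(W[...,0]<hi[0])&(W[...,1]>lo[1])&(W[...,1]<hi[1])&(W[...,2]>lo[2])&(W[...,2]<hi[2])
    return m
E
python3 - <<'E'
from m import *
np.set_printoptions(precision=1,suppress=True)
for n in ['top','side']:
    s=load(n);W=world(s)
    print(n,'f',s['f'],s['c'])
    px={'top':dict(black=(206,244),white=(201,188),turq=(194,218),usb=(167,240),post=(248,238),mag=(162,186),brass=(245,190),bay_b=(418,266),pad_b=(385,260),bay_y=(333,235),pad_y=(301,243),mat=(225,205),bench=(140,245),box=(430,100)),
     'side':dict(black=(206,174),white=(250,153),turq=(223,158),usb=(196,166),post=(235,205),mag=(232,140),brass=(276,186),bay_b=(320,352),pad_b=(301,320),bay_y=(290,262),pad_y=(260,244),mat=(240,180),bench=(170,230))}[n]
    for k,(u,v) in px.items(): print(k,np.nanmedian(W[v-1:v+2,u-1:u+2].reshape(-1,3),0),s['im'][v,u])
    # things above mat, connected comps
    if n=='top':
        hsv=cv2.cvtColor(s['im'],cv2.COLOR_BGR2HSV)
    m=((W[...,2]>6)&(W[...,2]<80)&(W[...,0]>250)&(W[...,0]<800)&(W[...,1]>-300)&(W[...,1]<450)).astype(np.uint8)
    nn,l,st,c=cv2.connectedComponentsWithStats(m)
    for i in range(1,nn):
        if st[i,4]>15:
            q=W[l==i]; print(st[i],q.min(0),q.max(0),np.median(q,0))
    # tray colour rects
    hsv=cv2.cvtColor(s['im'],cv2.COLOR_BGR2HSV)
    for nm,a,b in [('blue',(100,150,60),(125,255,255)),('yellow',(22,150,90),(35,255,255))]:
        mm=cv2.inRange(hsv,a,b);nn,l,st,c=cv2.connectedComponentsWithStats(mm);i=1+np.argmax(st[1:,4])
        ys,xs=np.nonzero(l==i)
        P=np.array([atz(s,x,y,6)[:2] for x,y in zip(xs,ys)],np.float32)
        print(nm,cv2.minAreaRect(P),np.ptp(W[l==i][:,2]))
E
```

```text
top f 458.6887786653798 [282.6 204.7]
black [448.7 190.2  53.5] [ 93  98 105]
white [586.9 206.9  52.7] [245 255 255]
turq [511.3 220.8  54.1] [218 227  97]
usb [463.6 293.5  10.5] [243 255 255]
post [467.9  92.2  13.2] [234 245 255]
mag [594.8 304.7  39.6] [255 255 255]
brass [591.4 101.4   8.5] [182 240 255]
bay_b [ 398.7 -333.2    0.8] [209 149  95]
pad_b [ 413.7 -250.6    4. ] [64 67 71]
bay_y [ 477.3 -121.6   -0.1] [119 255 255]
pad_y [456.7 -40.2   3.1] [62 62 64]
mat [554.8 152.7  -0.2] [195 204 210]
bench [452.3 362.3  -0.2] [113 122 126]
box [ 721.  -293.6  272.5] [85 86 86]
[102 103  13  33 119] [713.7 425.6  68. ] [799.3 449.5  77.8] [763.5 440.4  73.4]
[ 100  102   33   83 1355] [603.4 383.8   6.2] [800.  449.9  79. ] [713.5 423.7  72. ]
[171 103  21  18 272] [773.  242.5  13.5] [799.5 293.5  78.7] [786.1 264.3  49.5]
[206 108  19  11 144] [785.5 159.6   6.8] [799.8 203.3  47.6] [793.4 181.5  32.2]
[252 113  14  28 219] [726.9  51.1   6. ] [799.5  85.3  16.2] [766.5  67.2  10. ]
[292 117   8  22  65] [709.1 -34.9   6. ] [764.3 -17.4  79.7] [748.3 -26.4  43.3]
[259 138  10
[... 5204 characters left out ...]

[208 267   8   5  23] [322.5 -56.8   6. ] [334.3 -40.7  13.2] [327.5 -48.    8.2]
[281 296  41  14  75] [ 395.  -243.3    6.1] [ 471.8 -208.4   10.5] [ 443.3 -219.2    7.8]
[196 304  44  57 546] [ 254.1 -257.5    6.1] [ 280.5 -124.2   27.9] [ 267.7 -169.5   21.6]
[282 305  53  50 155] [ 354.5 -298.3    6. ] [ 467.4 -246.8   10.7] [ 412.6 -280.9    7.9]
[271 309  12  26  54] [ 364.3 -256.5    6.1] [ 392.5 -204.3    9.9] [ 372.8 -223.5    7.4]
blue ((406.10650634765625, -292.82379150390625), (162.30279541015625, 103.01960754394531), 77.82939910888672) 744.8742239784862
yellow ((467.3876953125, -80.36237335205078), (108.56917572021484, 168.16346740722656), 14.112427711486816) 744.9878248601904
```

Run:
```python
from m import *
np.set_printoptions(precision=1,suppress=True)
for n in ['top','side']:
    s=load(n);W=world(s);im=s['im'].astype(int);hsv=cv2.cvtColor(s['im'],cv2.COLOR_BGR2HSV)
    X,Y,Z=np.moveaxis(W,-1,0)
    print(n)
    q=W[(Z>60)&(Z<290)&(X>430)&(Y<60)&(Y>-420)]
    print(' box front x by y:',[(y,round(float(np.percentile(q[abs(q[:,1]-y)<10,0],1)))) for y in range(-400,60,40) if (abs(q[:,1]-y)<10).sum()>5])
    for nm,(cx,cy) in dict(blue=(414,-250),yellow=(456,-39)).items():
        m=(hsv[...,1]<60)&(hsv[...,2]>150)&(np.hypot(X-cx,Y-cy)<34)
        vs,us=np.nonzero(m); P=np.array([atz(s,u,v,4)[:2] for u,v in zip(us,vs)],np.float32)
        (ex,ey),ax,a=cv2.fitEllipse(P); print(nm,'ring',len(P),ex,ey,ax)
    for nm,(cx,cy) in dict(post=(470.5,95.5),usb=(463.5,292)).items():
        m=(np.hypot(X-cx,Y-cy)<60)&(Z>5.5)&(Z<25)&(im.min(-1)>150)
        P=W[m][:,:2].astype(np.float32)
        r=cv2.minAreaRect(P); v=np.linalg.svd(P-P.mean(0),full_matrices=False)[2][0]
        print(nm,r,np.degrees(np.arctan2(v[1],v[0])),P.mean(0),np.percentile(Z[m],[50,95]))
    # tray rims: z 6-11 points coloured
    for nm,a,b,c in [('blue',(98,110,50),(125,255,255),(406,-293)),('yellow',(20,110,90),(36,255,255),(467,-80))]:
        m=(cv2.inRange(hsv,a,b)>0)&(np.hypot(X-c[0],Y-c[1])<115)&(Z<20)
        vs,us=np.nonzero(m); P=np.array([atz(s,u,v,7)[:2] for u,v in zip(us,vs)],np.float32)
        print(nm,cv2.minAreaRect(P))
```

```text
top
 box front x by y: [(-400, 480), (-360, 482), (-320, 500), (-280, 509), (-240, 525), (-200, 537), (-160, 548), (-120, 555), (-80, 567), (-40, 569), (0, 582), (40, 1025)]
blue ring 119 417.1379089355469 -249.30526733398438 (45.63579177856445, 46.00205993652344)
yellow ring 116 457.1293029785156 -39.70021438598633 (45.797584533691406, 46.09516525268555)
post ((473.53216552734375, 89.33380126953125), (110.09650421142578, 96.949951171875), 49.26353454589844) 68.99242 [472.3  94.9] [11.6 17. ]
usb ((463.19659423828125, 294.0876159667969), (104.26565551757812, 114.78316497802734), 26.504392623901367) -57.436123 [463.8 294.7] [ 8.6 13. ]
blue ((407.7882080078125, -291.8862609863281), (162.86158752441406, 102.58802795410156), 78.05040740966797)
yellow ((467.9479675292969, -82.37496185302734), (104.4322738647461, 164.3768768310547), 14.134801864624023)
side
 box front x by y: [(-400, 474), (-360, 479), (-320, 497), (-280, 507), (-240, 523), (-200, 535), (-160, 546), (-120, 553), (-80, 565), (-40, 567), (0, 1184), (40, 1037)]
blue ring 224 415.66046142578125 -248.17425537109375 (46.17461013793945, 46.416080474853516)
yellow ring 154 455.666259765625 -38.61918640136719 (46.33148193359375, 46.7264404296875)
post ((474.378662109375, 100.99656677246094), (89.10060119628906, 69.877685546875), 67.99966430664062) -103.82013 [469.7  91.3] [12.9 16.1]
usb ((458.608642578125, 298.70098876953125), (72.06761169433594, 100.23343658447266), 72.41731262207031) -60.774677 [463.2 293.3] [ 8.7 12.1]
blue ((405.80230712890625, -292.4566955566406), (164.87449645996094, 105.25487518310547), 77.95057678222656)
yellow ((466.30059814453125, -81.61380767822266), (111.78274536132812, 170.8147735595703), 14.035087585449219)
```

step_arm --series '[27,-33,0,0.02,0,27,-33,0,0.02,0,27,-33,0,0.02,0,27,-33,0,0.02,0,27,-33,0,0.02,0,27,-33,0,0.02,0,27,-33,0,0,0,27,-33,0,0,0,27,-33,0,0,0,27,-33,0,0,0,0,0,0,0,0]' --squeeze 15

```text
clock: 1.48
eef_pos: [443.3, 190.6, 230.0]
eef_rot: [-3.141, -0.001, 2.94]
wrist_force: [-0.2, -0.8, -0.5]
finger_gap: 93.8
finger_force: 0.0
```

Run:
```python
from m import *
s=snap('wrist','w1.png'); st=manip.read_state(); print(st['eef_pos'],st['eef_rot'],st['joints'],s['eye'],s['R'])
```

```text
[442.582334   191.61078907 230.0741285 ] [-3.14126385e+00 -7.55444641e-04  2.94070097e+00] [ 3.32560901e-01  1.49306125e-01  1.70625911e+00  1.05246602e-04
  1.28684510e+00 -1.03737340e+00] [374.54488617 204.66546053 384.04155866] [[ 2.00419146e-01  9.49385067e-01  2.41868064e-01]
 [ 9.79710137e-01 -1.94098904e-01 -4.99365984e-02]
 [-4.62734861e-04  2.46968844e-01 -9.69023310e-01]]
```

View pics/w1.png

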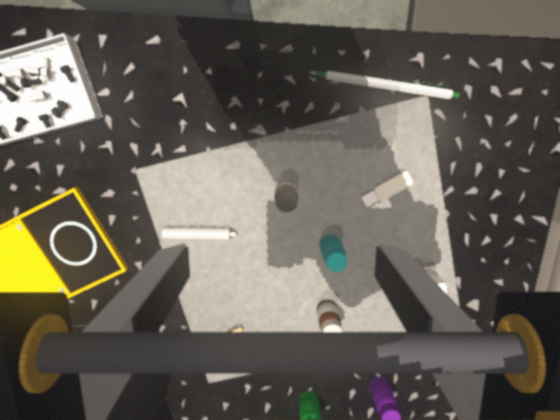

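Wrist view: black vial at (287,190), turquoise (334,253), white vial (329,318), post (199,234), USB (388,188) with its plug toward the lower left. Now refining from this closer view.

```bash
cat > v.py <<'E'
from m import *
np.set_printoptions(precision=1,suppress=True)
def vial(s,cx,cy,z0=12,z1=48,r=22):
    from scipy.optimize import least_squares
    W=world(s);X,Y,Z=np.moveaxis(W,-1,0)
    near=(np.hypot(X-cx,Y-cy)<r)
    P=W[near&(Z>z0)&(Z<z1)]
    f=lambda p:np.hypot(P[:,0]-p[0],P[:,1]-p[1])-11.5
    c=least_squares(f,[cx,cy],loss='soft_l1').x
    print('vial',c,len(P),'ztop',np.percentile(Z[near],98),'rms',f(c).std())
    return c
def flat(s,cx,cy,z0,z1,r=50):
    W=world(s);X,Y,Z=np.moveaxis(W,-1,0)
    m=((np.hypot(X-cx,Y-cy)<r)&(Z>z0)&(Z<z1)).astype(np.uint8)
    m=cv2.morphologyEx(m,cv2.MORPH_OPEN,np.ones((3,3),np.uint8))
    n,l,st,c=cv2.connectedComponentsWithStats(m);
    i=1+np.argmax(st[1:,4]); P=W[l==i][:,:2].astype(np.float32)
    v=np.linalg.svd(P-P.mean(0),full_matrices=False)[2][0]
    print('flat',cv2.minAreaRect(P),'axis',np.degrees(np.arctan2(v[1],v[0]))%180,P.mean(0),'z95',np.percentile(W[l==i][:,2],95),len(P))
E
python3 - <<'E'
from v import *
for n in ['top','side','wrist']:
    s=load(n);print(n);vial(s,446,191);vial(s,584,210);flat(s,470,95,8,22);flat(s,463,293,6.5,16,40)
W=world(load('wrist'));X,Y,Z=np.moveaxis(W,-1,0)
print('mat z',np.median(Z[(abs(X-480)<15)&(abs(Y-150)<15)]))
E
```

```text
top
vial [447.5 193. ] 33 ztop 56.14082469000334 rms 0.6828009775348706
vial [586.7 210.9] 45 ztop 56.77756585371462 rms 0.8168830085211121
flat ((471.39813232421875, 92.55587768554688), (68.27722930908203, 12.006786346435547), 77.56011199951172) axis 77.25256 [471.3  92.6] z95 17.399411792652515 133
flat ((463.5865173339844, 296.6878662109375), (16.375389099121094, 31.991174697875977), 16.903051376342773) axis 112.12915 [462.3 295.9] z95 13.342749700710556 61
side
vial [446.8 193.6] 106 ztop 55.252567175735074 rms 1.4327591502837294
vial [585.8 211.8] 95 ztop 54.96303517765311 rms 1.6550691161777191
flat ((470.845703125, 95.50755310058594), (73.55888366699219, 12.773737907409668), 77.85726165771484) axis 77.5113 [469.6  92.1] z95 16.385056046786485 109
flat ((463.1070556640625, 293.73577880859375), (15.876871109008789, 52.08121871948242), 10.970602035522461) axis 104.067986 [462.9 295.2] z95 12.406644801033735 61
wrist
vial [448.3 193.1] 207 ztop 55.06054283295578 rms 0.6677645021019357
vial [587.5 211.1] 415 ztop 54.64390301961491 rms 0.7861192991977568
flat ((472.3015441894531, 96.10142517089844), (74.35559844970703, 12.451497077941895), 77.08057403564453) axis 77.414345 [471.3  95. ] z95 15.33315643852607 814
flat ((465.8635559082031, 293.3304138183594), (16.298402786254883, 51.80034637451172), 19.280078887939453) axis 109.24334 [465. 295.] z95 10.84794593248963 769
mat z 1.8632253902173943
```

step_arm --series '[3,0.5,-25,0,0,3,0,-25,0,0,0,0,-25,0,0,0,0,-25,0,0,0,0,-25,0,0,0,0,-25,0,0,0,0,-20,0,0,0,0,-15,0,0,0,0,-8,0,0,0,0,0,0,0,0,0,0,0,0.9,0,0,0,0,0.9,0,0,0,0,0.9,0,0,0,0,0.9,0,0,0,0,0.9,0,0,0,0,0.9]' --squeeze 15

```text
clock: 3.52
eef_pos: [448.4, 192.7, 37.4]
eef_rot: [-3.142, -0.0, 2.943]
wrist_force: [-0.8, 0.1, 0.8]
finger_gap: 37.5
finger_force: 0.0
```

step_arm --series '[0,0,0,0,0.9,0,0,0,0,0.9,0,0,0,0,0.9,0,0,0,0,0.9,0,0,0,0,0.9]' --squeeze 15

```text
clock: 4.15
eef_pos: [448.4, 192.8, 37.4]
eef_rot: [-3.142, -0.0, 2.943]
wrist_force: [-1.1, -0.1, -0.7]
finger_gap: 22.8
finger_force: 15.0
```

step_arm --series '[0,0,10,0,0.9,0,0,25,0,0.9,0,0,30,0,0.9,0,0,30,0,0.9,0,0,20,0,0.9,-2,-20,0,0,0.9,-2,-30,0,0,0.9,-2,-35,0,0,0.9,-2,-35,0,0,0.9,-2,-35,0,0,0.9,-2,-35,0,0,0.9,-2,-35,0,0,0.9,-2,-35,0,0,0.9,-2,-35,0,0,0.9,-2,-35,0,0,0.9,-2,-35,0,0,0.9,-2,-35,0,0,0.9,-2,-25,0,0,0.9,-6,-16,0,0,0.9,0,0,0,0,0.9]' --squeeze 15

```text
clock: 6.65
eef_pos: [416.0, -248.6, 152.6]
eef_rot: [3.142, 0.0, 2.942]
wrist_force: [-0.4, 0.8, -0.1]
finger_gap: 22.7
finger_force: 15.0
```

```bash
cat >> v.py <<'E'
def ring(s,cx,cy):
    W=world(s);X,Y,Z=np.moveaxis(W,-1,0);hsv=cv2.cvtColor(s['im'],cv2.COLOR_BGR2HSV)
    m=(hsv[...,1]<70)&(hsv[...,2]>140)&(np.hypot(X-cx,Y-cy)<30)&(Z<9)
    vs,us=np.nonzero(m); P=np.array([atz(s,u,v,4)[:2] for u,v in zip(us,vs)],np.float32)
    print('ring',len(P),cv2.fitEllipse(P),'z',np.median(Z[m]))
E
python3 - <<'E'
from v import *
s=snap('wrist','w2.png');st=manip.read_state();print(st['eef_pos'],st['eef_rot'],st['joints'],st['finger_gap'])
ring(s,416,-249)
W=world(s);X,Y,Z=np.moveaxis(W,-1,0)
m=(np.hypot(X-412,Y+254)<25)&(Z>90); print('held lowest z',np.percentile(Z[m],[1,5,50]))
E
```

```text
[ 416.2 -248.   152.6] [3.1 0.  2.9] [-0.6  0.2  1.8  0.   1.1 -2. ] 23.108556900668255
ring 898 ((418.0479431152344, -248.43179321289062), (45.62862777709961, 46.05080032348633), 154.55612182617188) z 4.110077682742258
held lowest z [125.8 139.7 212.9]
```

View pics/w2.png

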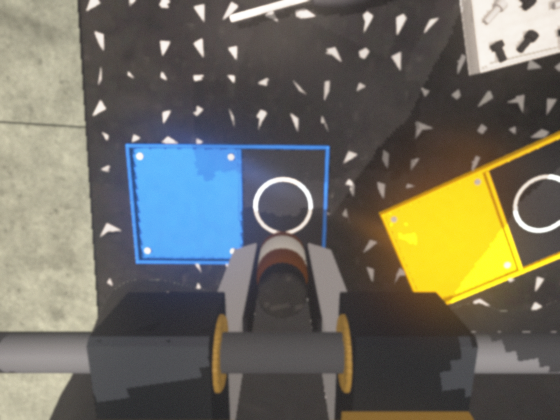

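step_arm --series '[1.5,0,-20,0,0.9,0,0,-30,0,0.9,0,0,-30,0,0.9,0,0,-20,0,0.9,0,0,-8,0,0.9,0,0,-2.5,0,0.9,0,0,-1.5,0,0.9,0,0,0,0,0.9,0,0,0,0,0.9]' --squeeze 15

```text
clock: 7.82
eef_pos: [418.0, -248.3, 40.8]
eef_rot: [-3.141, 0.001, 2.943]
wrist_force: [0.5, -0.5, 0.0]
finger_gap: 23.2
finger_force: 15.0
```

step_arm --series '[0,0,-1,0,0.9,0,0,-0.4,0,0.9,0,0,0,0,0.9,0,0,0,0,0.7,0,0,0,0,0.5,0,0,0,0,0.4,0,0,0,0,0.4,0,0,0,0,0.4,0,0,0,0,0.4]' --squeeze 15

```text
clock: 8.95
eef_pos: [417.9, -248.2, 39.0]
eef_rot: [-3.142, -0.0, 2.943]
wrist_force: [0.3, -1.0, -0.2]
finger_gap: 56.3
finger_force: 0.0
```

step_arm --series '[0,0,15,0,0.4,0,0,30,0,0.4,0,0,35,0,0.4,0,0,31,0,0.4,4,20,0,-0.106,0.4,4,24,0,-0.106,0.4,4,25,0,-0.106,0.4,4,25,0,-0.106,0.4,4,25,0,-0.106,0.4,4,25,0,-0.106,0.4,4,25,0,-0.106,0.4,4,25,0,-0.106,0.4,4,25,0,-0.106,0.4,4,25,0,-0.106,0.4,4,25,0,-0.106,0.4,4,25,0,-0.106,0.4,4,25,0,-0.106,0.4,2,25,0,-0.106,0.4,0,0,0,-0.11,0.4,0,0,0,0,0.4]'

```text
clock: 11.45
eef_pos: [471.9, 96.0, 150.9]
eef_rot: [3.141, -0.0, 1.35]
wrist_force: [-0.4, -0.1, 0.2]
finger_gap: 56.8
finger_force: 0.0
```

Run:
```python
from v import *
s=snap('wrist','w3.png');st=manip.read_state();print(st['eef_pos'],st['eef_rot'],st['joints'])
flat(s,472,96,6,22,48)
s=snap('side');vial(s,417,-248)
```

```text
[471.9  95.7 150.8] [ 3.1 -0.   1.4] [ 0.1  0.2  1.8 -0.   1.1  0.3]
flat ((473.106201171875, 97.05352020263672), (74.98727416992188, 12.62906551361084), 77.9178237915039) axis 78.08593 [472.8  96. ] z95 14.978128271054118 1357
vial [ 416.2 -247.9] 145 ztop 57.239756583595295 rms 1.023268412981163
```

View pics/w3.png

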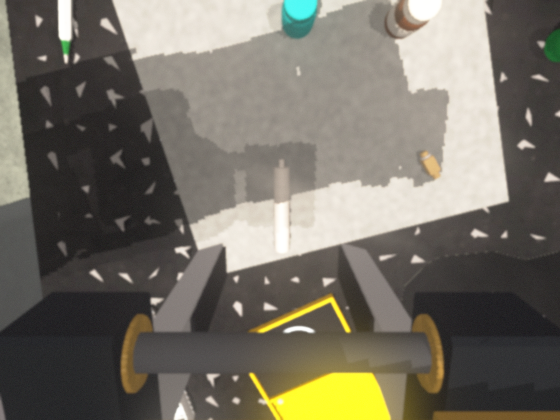

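The wrist view shows the post lying under the gripper from (281,165) to (281,250), between the fingers. The black-cap vial stands on the ring, measured at (416,-248).

step_arm --series '[1,1,-25,0.01,0.4,0,0,-30,0,0.4,0,0,-30,0,0.4,0,0,-20,0,0.4,0,0,-10,0,0.4,0,0,-5,0,0.4,0,0,-2.5,0,0.4,0,0,0,0,0.4,0,0,0,0,1,0,0,0,0,1,0,0,0,0,1,0,0,0,0,1,0,0,0,0,1,0,0,0,0,1,0,0,0,0,1,0,0,0,0,1]' --squeeze 25

```text
clock: 13.55
eef_pos: [472.9, 96.8, 27.5]
eef_rot: [-3.142, 0.0, 1.359]
wrist_force: [0.0, 0.8, -0.3]
finger_gap: 12.5
finger_force: 25.0
```

step_arm --series '[0,0,10,0,1,0,0,25,0,1,0,0,30,0,1,0,0,30,0,1,0,0,27,0,1,-5,-25,0,0.12,1,-5,-31,0,0.12,1,-5,-31,0,0.12,1,-5,-31,0,0.12,1,-5,-31,0,0.12,1,-5,-31,0,0.12,1,-5,-31,0,0.12,1,-5,-31,0,0.12,1,-5,-31,0,0.12,1,-5,-31,0,0.12,1,-5,-31,0,0.12,1,-5,-31,0,0.12,1,-5,-31,0,0.12,1,-7,-25,0,0.013,1,0,0,0,0,1]'

```text
clock: 16.05
eef_pos: [400.4, -326.2, 149.9]
eef_rot: [-3.141, 0.0, 2.93]
wrist_force: [0.2, 0.4, -0.2]
finger_gap: 12.5
finger_force: 25.0
```

Run:
```python
from v import *
s=snap('wrist','w4.png');st=manip.read_state();print(st['eef_pos'],st['eef_rot'],st['joints'],st['finger_gap'])
vial(s,417,-248)
hsv=cv2.cvtColor(s['im'],cv2.COLOR_BGR2HSV);W=world(s);X,Y,Z=np.moveaxis(W,-1,0)
# post underside relative to TCP
m=(np.hypot(X-400,Y+325)<45)&(Z>95)&(Z<150); print(m.sum(),np.percentile(Z[m],[1,5,20]))
flat(s,400,-325,100,145,45)
```

```text
[ 400.7 -325.3  149.8] [3.1 0.  2.9] [-0.8  0.3  1.7  0.   1.1 -2.1] 12.116811416215517
vial [ 417.5 -248.2] 569 ztop 56.82739090542654 rms 0.6800307479442685
4372 [127.4 131.4 133.9]
flat ((399.3013000488281, -328.3758850097656), (34.91719055175781, 71.28661346435547), 62.03197479248047) axis 167.87796 [ 397.8 -325.9] z95 141.0876148413632 4123
```

View pics/w4.png

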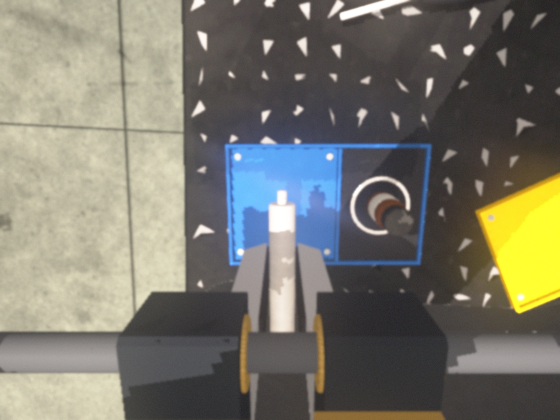

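The wrist view shows the vial upright inside the ring at (380,205), and the held post over the bay, parallel to the tray's short side. Lowering it now.

step_arm --series '[0,0,-25,0,1,0,0,-30,0,1,0,0,-30,0,1,0,0,-20,0,1,0,0,-10,0,1,0,0,-5,0,1,0,0,-1.5,0,1,0,0,0,0,1,0,0,0,0,1,0,0,-0.5,0,1,0,0,0,0,0.8,0,0,0,0,0.7,0,0,0,0,0.65,0,0,0,0,0.65,0,0,0,0,0.65]'

```text
clock: 17.98
eef_pos: [400.9, -325.2, 27.5]
eef_rot: [-3.142, -0.0, 2.932]
wrist_force: [-0.1, -0.3, -0.4]
finger_gap: 33.0
finger_force: 0.0
```

step_arm --series '[0,0,15,0,0.65,0,0,30,0,0.65,0,0,35,0,0.65,0,0,35,0,0.5,0,0,8,0,0.4,2,25,0,0,0.4,2,40,0,0,0.4,2,40,0,0,0.4,2,40,0,0,0.4,2,40,0,0,0.4,2,40,0,0,0.4,2,40,0,0,0.4,2,40,0,0,0.4,2,40,0,0,0.4,2,40,0,0,0.4,2,40,0,0,0.4,0,40,0,0,0.4,20,30,0,0,0.4,20,25,0,0,0.4,20,10,0,0,0.4]'

```text
clock: 20.48
eef_pos: [483.0, 206.0, 149.9]
eef_rot: [-3.141, -0.001, 2.933]
wrist_force: [-0.0, -0.4, 0.4]
finger_gap: 56.2
finger_force: 0.0
```

step_arm --series '[20,6,0,0,0.4,25,0,0,0,0.4,25,0,0,0,0.4,20,0,0,0,0.4,0,0,0,0,0.4,0,0,0,0,0.4]'

```text
clock: 21.22
eef_pos: [572.1, 210.8, 150.1]
eef_rot: [-3.141, -0.001, 2.932]
wrist_force: [0.2, -0.4, 0.1]
finger_gap: 56.4
finger_force: 0.0
```

Run:
```python
from v import *
s=snap('wrist','w5.png');st=manip.read_state();print(st['eef_pos'],st['eef_rot'],st['joints'],st['finger_gap'])
vial(s,587,211); vial(s,511,225)
s=snap('side','side2.png');flat(s,401,-325,7,22,45);vial(s,417,-248)
```

```text
[572.1 210.8 150.3] [-3.1 -0.   2.9] [ 0.3  0.5  1.4  0.   1.2 -1.1] 56.3541480709939
vial [587.5 211. ] 430 ztop 54.91220587507952 rms 0.6919592558507988
vial [514.7 228. ] 110 ztop 304.10861411398 rms 0.46263496496494394
flat ((402.4652099609375, -326.8489074707031), (13.4747953414917, 72.75497436523438), 77.05261993408203) axis 167.63478 [ 401.6 -327.6] z95 15.941002498869198 278
vial [ 416.3 -248.1] 148 ztop 57.46937263846374 rms 0.9992047221764844
```

View pics/w5.png

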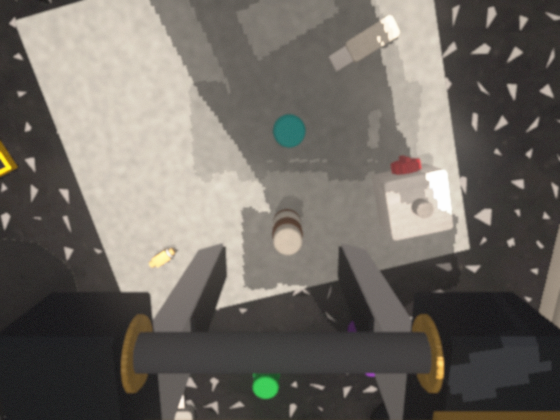

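The white-cap vial is at (287,232) between the fingers, with magbase clear to the right at (418,205). The post measures flat in the blue bay.

step_arm --series '[15,0,0,0,0.4,0.4,0.2,-20,0,0.4,0,0,-30,0,0.4,0,0,-30,0,0.4,0,0,-20,0,0.4,0,0,-10,0,0.4,0,0,-3,0,0.4,0,0,0,0,0.4,0,0,0,0,0.9,0,0,0,0,0.9,0,0,0,0,0.9,0,0,0,0,0.9,0,0,0,0,0.9,0,0,0,0,0.9,0,0,0,0,0.9]' --squeeze 15

```text
clock: 23.2
eef_pos: [588.3, 211.0, 37.6]
eef_rot: [3.142, 0.0, 2.932]
wrist_force: [-0.3, -0.1, 2.8]
finger_gap: 22.7
finger_force: 15.0
```

step_arm --series '[0,0,10,0,0.9,0,0,25,0,0.9,0,0,30,0,0.9,0,0,30,0,0.9,0,0,20,0,0.9,-20,-5,0,0,0.9,-25,-15,0,0,0.9,-25,-20,0,0,0.9,-25,-25,0,0,0.9,-18,-30,0,0,0.9,-10,-35,0,0,0.9,-4,-35,0,0,0.9,-4,-35,0,0,0.9,0,-30,0,0,0.9,0,-20,0,0,0.9,0,0,0,0,0.9,0,0,0,0,0.9]'

```text
clock: 25.32
eef_pos: [457.3, -38.5, 152.8]
eef_rot: [3.141, 0.0, 2.932]
wrist_force: [0.1, -0.4, -0.1]
finger_gap: 22.6
finger_force: 15.0
```

Run:
```python
from v import *
s=snap('wrist');st=manip.read_state();print(st['eef_pos'],st['eef_rot'],st['finger_gap'])
ring(s,457,-39)
```

```text
[457.3 -38.3 152.7] [3.1 0.  2.9] 22.49942483146944
ring 582 ((458.36163330078125, -38.74174118041992), (45.52573776245117, 45.742061614990234), 1.5799098014831543) z 4.103943178339762
```

step_arm --series '[1,-0.3,-20,0,0.9,0,0,-30,0,0.9,0,0,-30,0,0.9,0,0,-20,0,0.9,0,0,-9,0,0.9,0,0,-3,0,0.9,0,0,-1,0,0.9,0,0,0,0,0.9,0,0,0,0,0.9,0,0,0,0,0.7,0,0,0,0,0.5,0,0,0,0,0.4,0,0,0,0,0.4,0,0,0,0,0.4,0,0,0,0,0.4]'

```text
clock: 27.25
eef_pos: [458.3, -39.3, 39.6]
eef_rot: [-3.142, 0.0, 2.932]
wrist_force: [0.2, 0.3, -0.1]
finger_gap: 56.3
finger_force: 0.0
```

step_arm --series '[0,0,15,0,0.4,0,0,30,0,0.4,0,0,35,0,0.4,0,0,30,0,0.4,1,20,0,-0.085,0.4,1,28,0,-0.085,0.4,1,28,0,-0.085,0.4,1,28,0,-0.085,0.4,1,28,0,-0.085,0.4,1,28,0,-0.085,0.4,1,28,0,-0.085,0.4,0,28,0,-0.085,0.4,0,28,0,-0.085,0.4,0,28,0,-0.085,0.4,0,28,0,-0.085,0.4,0,28,0,-0.085,0.4,0,4,0,0,0.4,0,0,0,0,0.4]'

```text
clock: 29.5
eef_pos: [465.2, 292.3, 150.0]
eef_rot: [3.141, 0.0, 1.914]
wrist_force: [-0.2, 1.0, -0.1]
finger_gap: 56.0
finger_force: 0.0
```

Run:
```python
from v import *
s=snap('wrist','w6.png');st=manip.read_state();print(st['eef_pos'],st['eef_rot'],st['finger_gap'])
flat(s,465,293,5,16,35)
s=snap('side');vial(s,458,-39)
```

```text
[465.3 292.  149.9] [3.1 0.  1.9] 56.450812894759586
flat ((466.0246276855469, 294.1494140625), (15.876474380493164, 52.1574592590332), 17.8620662689209) axis 108.726105 [465.3 296.3] z95 10.747467041635167 1163
vial [456.1 -38.9] 121 ztop 57.32868519200822 rms 1.1479013846623884
```

View pics/w6.png

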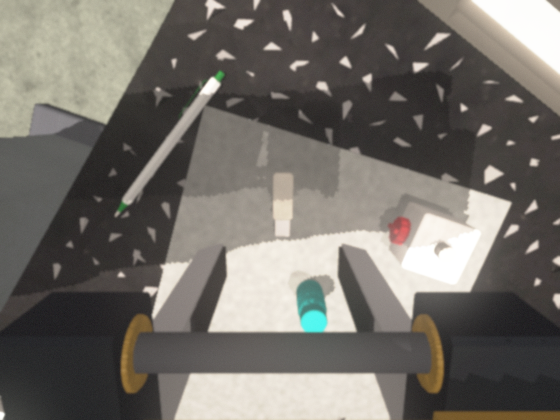

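The USB stick is at (283,205), centred between the fingers. Measured at (466,294), axis 108.4°, top at z ≈ 10.5.

step_arm --series '[0.8,1.8,-25,-0.015,0.4,0,0,-30,0,0.4,0,0,-30,0,0.4,0,0,-20,0,0.4,0,0,-10,0,0.4,0,0,-5,0,0.4,0,0,-2.5,0,0.4,0,0,0,0,0.4,0,0,0,0,1,0,0,0,0,1,0,0,0,0,1,0,0,0,0,1,0,0,0,0,1,0,0,0,0,1,0,0,0,0,1,0,0,0,0,1]' --squeeze 20

```text
clock: 31.6
eef_pos: [466.3, 294.6, 27.3]
eef_rot: [3.141, -0.0, 1.897]
wrist_force: [-0.5, -0.3, 6.1]
finger_gap: 15.7
finger_force: 20.5
```

step_arm --series '[0,0,10,0,1,0,0,25,0,1,0,0,30,0,1,0,0,30,0,1,0,0,28,0,1,0,-20,0,0.13,1,0,-28,0,0.13,1,0,-28,0,0.13,1,0,-28,0,0.13,1,0,-28,0,0.13,1,0,-28,0,0.13,1,0,-28,0,0.13,1,0,-28,0,0.123,1,0,-35,0,0,1,0,-35,0,0,1,0,-35,0,0,1,0,-35,0,0,1,5,-30,0,0,1,5,-23.5,0,0,1,0,0,0,0,1]'

```text
clock: 34.1
eef_pos: [476.0, -116.0, 150.2]
eef_rot: [-3.142, 0.0, 2.928]
wrist_force: [-0.0, -0.1, -0.6]
finger_gap: 15.6
finger_force: 20.0
```

Run:
```python
from v import *
s=snap('wrist','w7.png');st=manip.read_state();print(st['eef_pos'],st['eef_rot'],st['finger_gap'],st['joints'])
vial(s,458,-39)
W=world(s);X,Y,Z=np.moveaxis(W,-1,0)
for d in [(477,-115),(450,-120)]:
    m=np.hypot(X-d[0],Y-d[1])<10; m&=Z<20; print(m.sum(),np.median(Z[m]) if m.any() else 0)
q=W[(Z>60)&(Z<300)&(Y<-20)&(X>500)]; print(len(q), q.min(0) if len(q) else 0)
```

```text
[ 475.9 -115.1  150.2] [ 3.1 -0.   2.9] 15.396607658466738 [-0.3  0.3  1.8  0.   1.1 -1.7]
vial [457.4 -39.1] 469 ztop 240.27522123225677 rms 0.6654299130754534
386 1.7679773011800535
485 1.7577105210508535
12209 [ 500. -320.   60.]
```

View pics/w7.png

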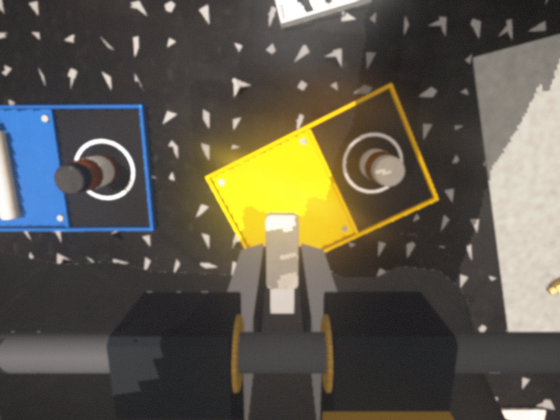

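The white-cap vial stands in its ring at (375,163), and the held USB is over the yellow bay. Lowering and releasing.

step_arm --series '[0,0,-25,0,1,0,0,-30,0,1,0,0,-30,0,1,0,0,-20,0,1,0,0,-10,0,1,0,0,-5,0,1,0,0,-2,0,1,0,0,0,0,1,0,0,0,0,1,0,0,-0.5,0,1,0,0,0,0,0.8,0,0,0,0,0.7,0,0,0,0,0.65,0,0,0,0,0.65,0,0,0,0,0.65]'

```text
clock: 36.02
eef_pos: [476.1, -115.0, 27.6]
eef_rot: [3.142, 0.0, 2.93]
wrist_force: [0.6, -0.1, 0.0]
finger_gap: 33.2
finger_force: 0.0
```

step_arm --series '[0,0,10,0,0.65,0,0,25,0,0.65,0,0,35,0,0.65,0,0,35,0,0.65,-15,10,25,0,0.65,-20,30,20,0,0.65,-20,40,10,0,0.65,-20,40,0,0,0.65,-20,40,0,0,0.65,0,30,0,0,0.65,0,0,0,0,0.65,0,0,0,0,0.65]'

```text
clock: 37.52
eef_pos: [381.1, 74.6, 187.8]
eef_rot: [-3.142, 0.0, 2.93]
wrist_force: [0.1, -0.4, 0.9]
finger_gap: 32.7
finger_force: 0.0
```

Run:
```python
from v import *
st=manip.read_state();print(st['eef_pos'],st['finger_gap'],st['clock'])
s=snap('side','side3.png')
cv2.imwrite('pics/side3c.png',cv2.resize(s['im'][110:400,140:400],None,fx=2,fy=2,interpolation=cv2.INTER_CUBIC))
vial(s,458,-39);vial(s,417,-248);flat(s,477,-115,6,15,38);flat(s,401,-325,7,22,45)
```

```text
[381.1  74.6 187.8] 32.73252749247329 37.525
vial [456.2 -38.7] 129 ztop 57.468636205536114 rms 1.189797967089707
vial [ 416.2 -248. ] 139 ztop 57.77341976750712 rms 0.9942779672396582
flat ((472.32769775390625, -115.71484375), (18.026212692260742, 45.62135696411133), 74.80622100830078) axis 168.4109 [ 471.3 -115.9] z95 12.301014383589655 133
flat ((402.0506896972656, -326.5611877441406), (13.923266410827637, 72.32252502441406), 78.96947479248047) axis 167.78397 [ 401.  -327.6] z95 16.077357362068483 281
```

View pics/side3c.png

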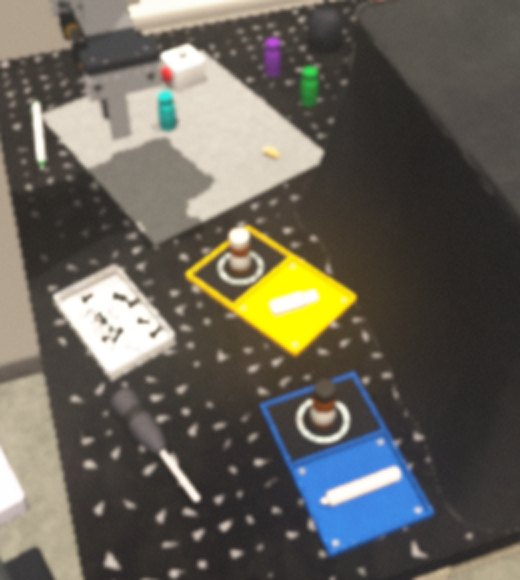

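The final view shows both vials upright in their rings at (238,255) and (322,405). The USB lies flat in the yellow bay at (295,300) and the post in the blue bay at (365,485). Magbase, brass adapter and the look-alikes haven't moved.

```bash
python3 -c "
from cell import manip
print(manip.sign_off())"
```

```text
the job is handed in; nothing more can be done
None
```

Both kits are made up as asked and the job is handed in at about 38 s: each vial stands upright in its ring, the post lies flat in the blue bay and the USB stick in the yellow bay, and the magnetic base and brass adapter were left in place.

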